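# Pull down the splash screen with the sash pole

## Robot

A 6-joint arm with a two-finger parallel gripper is mounted at the origin on the work surface. World frame = base frame: x ahead of the robot, y to its left, z up, the work surface at z = 0. Lengths are in m, angles in rad, forces in N, time in s.
With the tool pointing down it reaches from about 0.3 to 0.825 m from the base axis. Payload 5.4 kg.
Tool frame: the origin (TCP) lies midway between the tips of the shut fingers; the grasp point (between the pads) lies 19 mm behind it (tcp_to_grasp is the distance from the TCP to the grasp point, in m); z points along the fingers, y is the line along which they close (so a half turn about z gives the same grasp; the last joint's range is limited). The gripper opens to 92 mm and grips with 3 to 60 N. Pads are 20 mm wide; open, the fingers measure 128 mm over their backs; the gripper's body (75 mm by 189 mm) begins 69 mm behind the grasp point.
Start: joints at [1.04, 0.158, 1.597, -0, 1.386, -0.21], TCP at [0.181, 0.546, 0.215] pointing down, gripper open.
Joint ranges: [-2.91, 2.91], [-0.94, 2.29], [0.18, 2.7], [-1.29, 4.43], [0.17, 2.64], [-3, 3]. Speed limits (rad/s): [2.57, 2.57, 3.14, 3.14, 3.14, 3.14].

## Interface

Orientations are given as a rotation vector (axis times angle).
In Python, from rig import move_ptp, servo_line, set_joints, set_gripper, sleep, inverse_kinematics, get_image, PlanningError, hand_in, read_clock, read_joints, read_qvel, read_joint_efforts, read_tool_pos, read_ee_rot, read_wrist_force, read_torque, read_gripper_width, read_grasp_force, tcp_to_grasp gives the robot as it stands. Calls block until the motion is done:
- move_ptp(position, orientation): joint-space move of the TCP to a pose.
- servo_line(position, ori=None, max_speed=0.15): straight line of the TCP; ori=None keeps the orientation; max_speed is the mean speed in m/s.
- set_joints(angles): joint-space move.
- set_gripper(opening, newtons=None): finger opening in m; newtons is the grip in N (None keeps the last); returns when the fingers have stopped.
- sleep(seconds).
- inverse_kinematics(position, orientation): joint angles nearest the present ones, or None.
- get_image(name): name is "scene" or "top" or "wrist"; returns a dict with "frame" (420x560x3 uint8, red, green, blue), "intrinsics" (3x3 intrinsics, pixels), "T" (4x4, takes a point from camera to world coordinates). Camera axes: x right, y down, z forward; pixel columns grow to the right and rows downward; lengths in m; the calibration is good to about 2 mm. A picture is of the moment at which its call begins. There is no depth.
A pose or a line that the arm cannot do raises PlanningError and nothing moves.
- hand_in(): hands the job in; it is judged then, once.
Readings, each from a call of its own:
- read_clock(): time.
- read_joints(): joint angles.
- read_qvel(): joint speeds.
- read_joint_efforts(): joint torques, N m.
- read_tool_pos(): TCP position.
- read_ee_rot(): TCP orientation.
- read_wrist_force(): force on the tool from outside, world axes, zero at the start.
- read_torque(): the same for the moment, N m.
- read_gripper_width(): finger opening in m.
- read_grasp_force(): force on a finger pad.
Only numpy, scipy, OpenCV 4.12 (cv2) and the standard library are available. Lean on these libraries where they do the work, as an engineer would, in place of code of your own. Each camera call takes 0.05 s, during which the arm holds its last target. There are 200 camera calls.

## Task

Take the short orange-handled sash pole from its rack, drop its hook into the brass eye on the raised splash screen, and gently pull the screen down until it is pressed firmly onto its rubber seal, feeling for the seal so as not to strain the eye. Then unhook the pole, leaving the screen down, and lay it back in its rack. Touch the screen only with the pole and leave the jars and the steel bowl alone.

Things in the scene. Friction and masses are not known exactly. Their poses are not given: they have to be found in the camera images.
- pole_grip (a point): Centre of the pole's orange handle, a bar 150 long (x), 16 wide (y), 26 mm tall (z up), level in the rack; pole 0.18 kg. Grip it across y at its middle. From its front an 8 mm steel rod rises at x +75 to a level cross-bar (axis 102 mm above this point) that runs on to x +115 mm, where the hook's prong turns straight down.
- hook_tip (a point): Lowest point of the steel prong, 8 mm thick and round-ended, which reaches 26 mm below the underside of the cross-bar; 115 mm ahead of (x) and 72 mm above (z) pole_grip, same axes.
- eye (a point): Centre of the brass eye: a level ring (hole vertical, 17 mm; 31 mm over all, wire 7 mm) standing out 46 mm towards the robot (own -x) from the middle of the screen's blue top rail; x points through the screen, z up. The prong drops in from above with 4.5 mm play all round until the cross-bar lies on the near rim, tip 22 mm below this point. 250 to 290 mm above the bench at the start.
- sash: The screen: clear panel 240 wide, 150 mm tall, blue rails; origin mid-underside, 140 mm below the eye, same axes. It only slides up and down between the posts of a fixed frame 294 wide, 360 mm high. Weighs 0.28 to 0.56 kg; its guides drag 6.5 N either way, so it stays where left and comes down for 1 to 4 N until it meets the seal. Underside 110 to 150 mm above the bench at the start.
- sill: Aluminium sill under the screen, on the bench; origin at its middle, at bench height. It carries a black springy rubber seal, 26 by 232 mm, whose top stands 10 to 40 mm above the bench, set differently each time: this height is not measured, so find it by feel. Each mm of squeeze adds about 6 N. A downward pull of 10 to 13 N on the eye seats the screen firmly; above 16 N the eye is strained.
- rack_seat (a point): Where pole_grip lies when the pole is in its grey rack, 63 mm above the bench; x along the slots towards the hook end, z up. Two forks at x -55 and +55 mm, each 10 mm thick, have slots 22 mm wide with floors 13 mm below this point and flared lips ending about 12 mm above it; the base plate is 55 mm below.
- jar: Specimen jar with a purple lid, 48 mm across, 75 mm tall, in the steel tray behind the screen; origin at the centre of its underside. Leave alone.
- bowl: Steel bowl, 110 mm across, 45 mm tall; origin at the centre of its underside. Leave alone.
- pot: White pot with a blue lid, 40 mm across, 65 mm tall, beside the screen; origin at the centre of its underside. Leave alone.
There are look-alikes about, which are no part of the job. Leave any green look-alike of the part that bears pole_grip alone. Of the things shaped like the part that bears rack_seat, the white one is meant.

How it is judged:
On the way, in this order (a step that is already met when the one before it is completed fails the run):
1. the hook's prong is down inside the brass eye (tip at least 6 mm below the eye's centre and within 14 mm of it sideways) while the screen is still raised (z of hook_tip in the frame of eye below -0.006 m and horizontal distance between hook_tip and eye below 0.014 m and height (world z) of eye above 0.22 m), for 0.2 s.
2. with the prong still in the eye and the pole bearing on it, the screen is pressed onto the seal with more than 4 N (z of hook_tip in the frame of eye below -0.006 m and horizontal distance between hook_tip and eye below 0.014 m and contact force between pole and sash above 1 N and contact force between sash and sill above 4 N), for 0.2 s.
At the end, for the whole second after the job is handed in: The screen is down and still pressed onto its seal with more than 4 N, and the pole lies in the slots of its rack, handle level (within 0.12 rad), within 30 mm of where it belongs along the slots and 5 mm in height (contact force between sash and sill above 4 N and horizontal distance between pole_grip and rack_seat below 0.03 m and z of pole_grip in the frame of rack_seat between -0.005 and 0.005 m and angle between pole_grip's own z axis and vertical below 0.12 rad and angle between the x axis of pole_grip and the x axis of rack_seat, either way round below 0.15 rad); the robot touches nothing.
It fails at once if the pole bears on the screen with more than 16 N (contact force between pole and sash above 16 N).
It fails at once if the gripper or arm touches the screen with more than 2 N (contact force between any of the fingers, the arm and sash above 2 N).
It fails at once if the specimen jar is shoved or knocked over (more than 20 mm or 0.35 rad) (distance of jar from where it was at the start of the episode above 0.02 m or angle between jar's own z axis and vertical above 0.35 rad).
It fails at once if the bowl is shoved or knocked over (more than 20 mm or 0.35 rad) (distance of bowl from where it was at the start of the episode above 0.02 m or angle between bowl's own z axis and vertical above 0.35 rad).
It fails at once if the pot is shoved or knocked over (more than 20 mm or 0.35 rad) (distance of pot from where it was at the start of the episode above 0.02 m or angle between pot's own z axis and vertical above 0.35 rad).
It also fails if it takes over 67 s, if anything falls off the work surface, if the arm or the gripper's body presses on something with over 40 N, if the wrist force passes 120 N, or if a joint passes its speed limit or range.

## Working session

There is one attempt and no reset: what is moved stays moved. The work goes in short steps, each a Python script; the robot and the scene stay as the last script left them, time stands still between calls to the robot, and variables do not carry over. Pictures are saved under pics/ and viewed, at most 10 in all, crops included, and the job is handed in when it is done.

```bash
mkdir -p pics; ls; python3 - <<'E'
from rig import *
import cv2, numpy as np, pickle
d={}
for n in ("scene","top","wrist"):
    d[n]=get_image(n); cv2.imwrite(f"pics/{n}0.png",d[n]["frame"][:,:,::-1])
    print(n,d[n]["intrinsics"].tolist(),np.round(d[n]["T"],3).tolist())
pickle.dump(d,open("im0.pkl","wb"))
print(read_clock(),read_ee_rot(),read_wrist_force(),tcp_to_grasp if not callable(tcp_to_grasp) else tcp_to_grasp())
a=np.hstack([d["scene"]["frame"],d["top"]["frame"]])
E
```

```text
pics
scene [[465.1722853616768, 0.0, 282.60481375600074], [0.0, 465.1722853616768, 217.32420242514718], [0.0, 0.0, 1.0]] [[-0.523, 0.624, -0.581, 1.249], [0.852, 0.37, -0.369, 0.496], [-0.015, -0.688, -0.725, 1.139], [0.0, 0.0, 0.0, 1.0]]
top [[401.97748675373936, 0.0, 280.70350686499376], [0.0, 401.97748675373936, 206.95786936370135], [0.0, 0.0, 1.0]] [[-0.006, -0.99, 0.138, 0.347], [-1.0, 0.007, 0.005, -0.005], [-0.006, -0.138, -0.99, 1.253], [0.0, 0.0, 0.0, 1.0]]
wrist [[292.55526329643726, 0.0, 281.2551832778984], [0.0, 292.55526329643726, 209.0069917300084], [0.0, 0.0, 1.0]] [[0.316, 0.922, 0.225, 0.117], [0.949, -0.307, -0.077, 0.566], [-0.002, 0.237, -0.971, 0.384], [0.0, 0.0, 0.0, 1.0]]
0.15 [-5.01639522e-01 -3.10070811e+00  2.16170969e-03] [-0.11642656 -0.24910358  0.62970655] 0.0187
```

View pics/scene0.png

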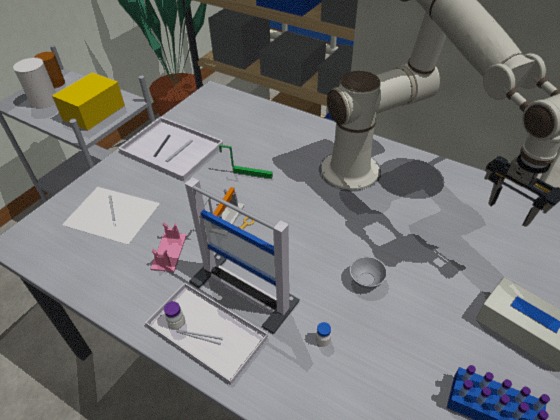

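View pics/top0.png

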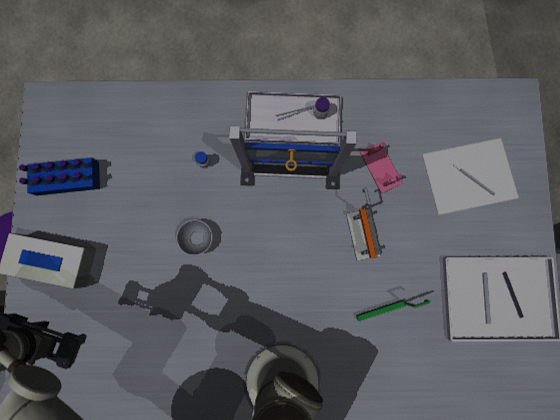

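Top view: the orange pole lies in a white rack at about (365,232). The look-alikes are a green pole at (392,307) and a pink rack at (382,165). The eye is at (291,163) in top. The orange pole and the white rack it rests in fit the description, so I'll confirm them in an enlarged crop and measure.

```bash
cat > h.py <<'E'
import numpy as np, cv2
from scipy.spatial.transform import Rotation as R
def ray(im,p):
    K,T=im["intrinsics"],im["T"]; d=T[:3,:3]@np.linalg.solve(K,[p[0],p[1],1.]); return T[:3,3],d/np.linalg.norm(d)
def onz(im,p,z):
    o,d=ray(im,p); return o+d*(z-o[2])/d[2]
def tri(rs):
    A=[np.eye(3)-np.outer(d,d) for o,d in rs]; x=np.linalg.solve(sum(A),sum(a@o for a,(o,d) in zip(A,rs)))
    return x,[np.linalg.norm(a@(x-o)) for a,(o,d) in zip(A,rs)]
def proj(im,X):
    T=im["T"]; c=T[:3,:3].T@(np.asarray(X)-T[:3,3]); u=im["intrinsics"]@c; return u[:2]/u[2]
def hsv(im): return cv2.cvtColor(im["frame"],cv2.COLOR_RGB2HSV)
def blobs(m,amin=15):
    n,l,s,c=cv2.connectedComponentsWithStats(m.astype(np.uint8)*255)
    return [(s[i].tolist(),c[i].round(1).tolist(),l==i) for i in range(1,n) if s[i][4]>=amin]
E
python3 - <<'E'
from h import *; import pickle
d=pickle.load(open("im0.pkl","rb"))
t=d["top"]["frame"][130:275,230:420]; s=d["scene"]["frame"][170:320,170:310]
a=cv2.resize(t,None,fx=4,fy=4,interpolation=cv2.INTER_CUBIC)
cv2.imwrite("pics/c1.png",a[:,:,::-1])
b=cv2.resize(s,None,fx=4,fy=4,interpolation=cv2.INTER_CUBIC)
cv2.imwrite("pics/c2.png",b[:,:,::-1])
for n in("top","scene"):
    H=hsv(d[n])
    m=(H[...,0]>=5)&(H[...,0]<=24)&(H[...,1]>140)&(H[...,2]>80)
    for st,c,l in blobs(m,8):
        pts=np.argwhere(l)[:,::-1].astype(np.float32)
        print(n,st,c,np.round(cv2.boxPoints(cv2.minAreaRect(pts)),1).tolist(), np.median(H[l],axis=0))
E
```

```text
top [285, 150, 12, 21, 101] [290.9, 161.3] [[285.0, 150.0], [296.0, 150.0], [296.0, 170.0], [285.0, 170.0]] [ 19. 180. 122.]
top [360, 208, 16, 50, 267] [367.8, 232.9] [[359.5, 209.10000610351562], [364.70001220703125, 207.8000030517578], [376.1000061035156, 256.5], [370.79998779296875, 257.70001220703125]] [ 11. 220. 144.]
scene [35, 52, 20, 9, 120] [45.6, 55.6] [[35.0, 60.0], [35.0, 52.0], [54.0, 52.0], [54.0, 60.0]] [ 15. 217. 127.]
scene [201, 68, 13, 12, 80] [205.6, 72.3] [[197.0, 71.80000305175781], [208.10000610351562, 64.0], [213.10000610351562, 71.19999694824219], [202.0, 79.0]] [ 14.  159.5  90. ]
scene [159, 74, 37, 28, 455] [180.2, 89.2] [[158.5, 98.4000015258789], [189.0, 70.5999984741211], [200.89999389648438, 83.69999694824219], [170.39999389648438, 111.5]] [ 10. 171. 101.]
scene [55, 102, 21, 19, 97] [65.3, 110.1] [[55.0, 102.0], [70.0, 96.0], [77.69999694824219, 115.30000305175781], [62.70000076293945, 121.30000305175781]] [ 24. 234.  87.]
scene [66, 103, 7, 4, 9] [68.7, 104.4] [[65.69999694824219, 105.5], [66.19999694824219, 102.80000305175781], [72.0, 104.0], [71.5
[... 1016 characters left out ...]
5, 90] [228.7, 194.5] [[222.60000610351562, 198.8000030517578], [229.0, 186.0], [235.39999389648438, 189.1999969482422], [229.0, 202.0]] [ 15. 251. 188.]
scene [213, 203, 13, 13, 84] [219.1, 209.2] [[212.8000030517578, 213.3000030517578], [219.6999969482422, 202.3000030517578], [225.3000030517578, 205.8000030517578], [218.5, 216.8000030517578]] [ 15.  250.5 188.5]
scene [0, 206, 11, 20, 139] [4.1, 215.5] [[-0.0, 206.0], [10.0, 206.0], [10.0, 225.0], [0.0, 225.0]] [ 14. 162.  88.]
scene [240, 217, 14, 12, 50] [246.1, 222.7] [[239.39999389648438, 226.60000610351562], [245.89999389648438, 215.8000030517578], [253.89999389648438, 220.5], [247.39999389648438, 231.39999389648438]] [ 21. 169. 187.]
```

View pics/c1.png

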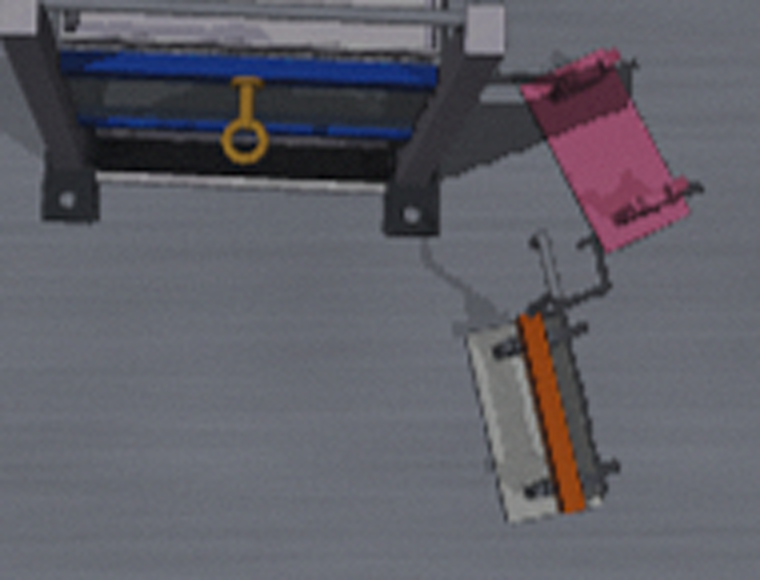

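View pics/c2.png

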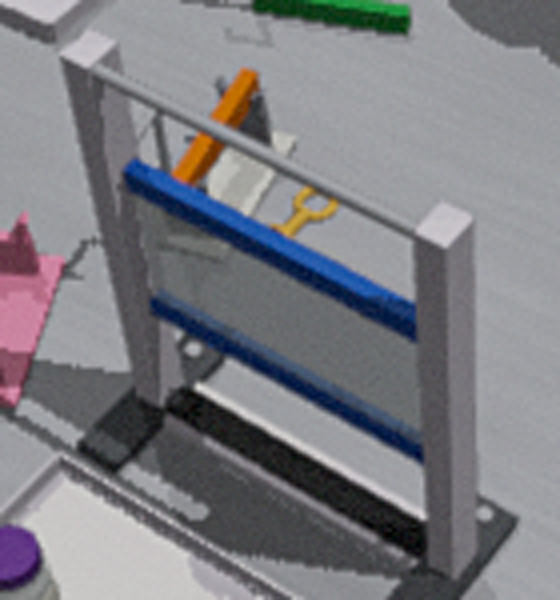

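The crop confirms it: the orange handle is in the white rack at top (367,232), and the hook end is towards the screen, with the prong near (365,190). The green pole and the pink rack stand apart. The eye ring's centre is at top (291.2,165.2) and scene (249,220.7).

```bash
python3 - <<'E'
from h import *; import pickle
from rig import inverse_kinematics
d=pickle.load(open("im0.pkl","rb")); t,s=d["top"],d["scene"]
print("eye",tri([ray(t,(291.0,165)),ray(s,(249,220.7))]))
a=onz(t,(362.1,208.4),.076);b=onz(t,(373.4,257.1),.076)
print("handle",a,b,np.linalg.norm(a-b),(a+b)/2,np.arctan2(*(a-b)[1::-1]))
H1=onz(t,(247,180.5),.012);H2=onz(t,(333,183.8),.012);print("feet",H1,H2,"dist",np.linalg.norm(H1-H2),"yaw",np.arctan2(*( -(H2-H1)[[0]],)+(( -(H2-H1))[[1]]*-1,)) )
v=H1-H2;print("frame yaw",np.arctan2(-v[0],v[1]))
# blue top-rail line in top
H=hsv(t);m=(H[...,0]>105)&(H[...,0]<130)&(H[...,1]>150)
for st,c,l in blobs(m,60):
    pts=np.argwhere(l)[:,::-1].astype(np.float32); q=cv2.boxPoints(cv2.minAreaRect(pts)); print(st,c,[onz(t,p,.28).round(3).tolist() for p in q])
# bowl etc.
print("bowl",onz(t,(195,237),.045),"pot",onz(t,(202,157),.065))
g=(a+b)/2
for p,y in((g,np.arctan2(*(a-b)[1::-1])),):
    Rm=np.array([[-np.cos(y),-np.sin(y),0],[-np.sin(y),np.cos(y),0],[0,0,-1]]).T
    print(inverse_kinematics([g[0],g[1],.15],R.from_matrix(Rm).as_rotvec()))
E
```

```text
eye (array([ 0.59383816, -0.02601052,  0.25234833]), [np.float64(0.0013562409058965584), np.float64(0.0013562409058965259)])
handle [ 0.50542147 -0.23972934  0.076     ] [ 0.36256561 -0.26767164  0.076     ] 0.14556294126494138 [ 0.43399354 -0.25370049  0.076     ] 0.19315918792645487
feet [0.60505563 0.10648342 0.012     ] [ 0.59261108 -0.16382559  0.012     ] dist 0.27059532511461964 yaw [3.09558692]
frame yaw -0.04600573808125849
[245, 143, 94, 10, 502] [292.0, 146.8] [[0.631, 0.088, 0.28], [0.647, 0.088, 0.28], [0.636, -0.145, 0.28], [0.62, -0.144, 0.28]]
[195, 152, 12, 12, 108] [200.5, 157.2] [[0.617, 0.217, 0.28], [0.629, 0.193, 0.28], [0.603, 0.18, 0.28], [0.591, 0.204, 0.28]]
[26, 158, 74, 37, 1623] [64.6, 177.6] [[0.594, 0.638, 0.28], [0.613, 0.456, 0.28], [0.533, 0.444, 0.28], [0.515, 0.623, 0.28]]
[250, 159, 37, 4, 91] [268.5, 160.4] [[0.599, 0.075, 0.28], [0.606, 0.075, 0.28], [0.601, -0.014, 0.28], [0.595, -0.014, 0.28]]
[297, 161, 36, 4, 88] [314.5, 162.4] [[0.593, -0.041, 0.28], [0.599, -0.042, 0.28], [0.595, -0.129, 0.28], [0.589, -0.128, 0.28]]
[19, 250, 43, 21, 550] [40.0, 260.0] [[0.352, 0.632, 0.28], [0.384, 0.628, 0.28], [0.364, 0.529, 0.28], [0.332, 0.533, 0.28]]
bowl [0.42611103 0.25896305 0.045     ] pot [0.66781089 0.23905285 0.065     ]
[-0.76982813  0.03045813  1.86632907  0.          1.24480545 -2.53378364]
```

```bash
cat >> h.py <<'E'
def ori(y):
    return R.from_matrix(np.array([[-np.cos(y),-np.sin(y),0],[-np.sin(y),np.cos(y),0],[0,0,-1]]).T).as_rotvec()
E
python3 - <<'E'
from h import *; from rig import *; import pickle
move_ptp([.38,-.0,.33],ori(-.05)); w1=get_image("wrist")
y=.193; g=np.array([.434,-.254]); u=np.array([np.cos(y),np.sin(y)])
move_ptp([*(g-.02*u),.2],ori(y)); w2=get_image("wrist"); t=get_image("top")
pickle.dump((w1,w2,t),open("im1.pkl","wb"))
a=np.hstack([w1["frame"],w2["frame"]]); a=cv2.resize(a,(800,300),interpolation=cv2.INTER_AREA)
cv2.imwrite("pics/w12.png",a[:,:,::-1]); print(read_clock(),read_tool_pos())
for w in(w1,w2):
    H=hsv(w); m=(H[...,0]>=5)&(H[...,0]<=24)&(H[...,1]>140)&(H[...,2]>60)
    for st,c,l in blobs(m,60):
        pts=np.argwhere(l)[:,::-1].astype(np.float32)
        print(st,c,np.round(cv2.boxPoints(cv2.minAreaRect(pts)),1).tolist())
E
```

```text
3.5417 [ 0.4151263  -0.25716679  0.20098379]
[93, 179, 51, 94, 1614] [117.9, 223.8] [[92.30000305175781, 182.6999969482422], [109.69999694824219, 175.6999969482422], [146.1999969482422, 266.8999938964844], [128.8000030517578, 273.8999938964844]]
[69, 281, 40, 60, 791] [82.1, 307.3] [[57.400001525878906, 330.5], [86.0, 274.3999938964844], [110.19999694824219, 286.70001220703125], [81.5999984741211, 342.79998779296875]]
[477, 285, 17, 56, 247] [487.4, 315.9] [[476.8999938964844, 285.0], [490.20001220703125, 283.79998779296875], [495.29998779296875, 339.0], [482.0, 340.29998779296875]]
[273, 151, 16, 136, 1917] [280.3, 216.2] [[273.0, 151.0], [288.0, 151.0], [288.0, 286.0], [273.0, 286.0]]
[71, 281, 26, 34, 176] [79.7, 296.5] [[66.69999694824219, 309.29998779296875], [88.0, 275.8999938964844], [96.0, 281.0], [74.80000305175781, 314.3999938964844]]
[462, 283, 32, 59, 663] [482.6, 316.8] [[460.0, 336.8999938964844], [471.20001220703125, 282.20001220703125], [501.1000061035156, 288.29998779296875], [489.8999938964844, 343.0]]
[69, 316, 17, 25, 153] [74.9, 329.2] [[67.0999984741211, 318.0], [78.4000015258789, 314.79998779296875], [85.5, 339.79998779296875], [74.30000305175781, 343.1000061035156]]
[490, 355, 38, 8, 181] [508.9, 359.0] [[490.0, 362.0], [490.0, 355.0], [527.0, 355.0], [527.0, 362.0]]
[527, 355, 33, 8, 134] [543.3, 359.0] [[527.0, 355.0], [559.0, 355.0], [559.0, 362.0], [527.0, 362.0]]
```

View pics/w12.png

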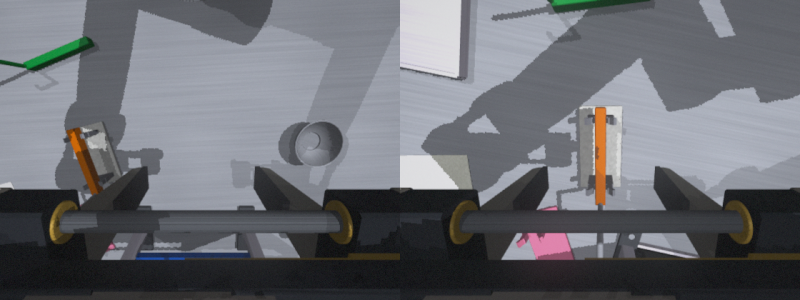

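Right half: the orange handle lies straight along the finger direction at (280,218) in the wrist picture, so the yaw is right. Next I project it, grip it and lift.

```bash
python3 - <<'E'
from h import *; from rig import *; import pickle
w1,w2,t=pickle.load(open("im1.pkl","rb"))
a=onz(w2,(280.5,286.5),.076);b=onz(w2,(280.5,150.5),.076);l=onz(w2,(272.5,216),.076);r=onz(w2,(288.5,216),.076)
print(a,b,np.linalg.norm(a-b),"w",np.linalg.norm(l-r),"c",(a+b)/2,"yaw",np.arctan2(*(a-b)[1::-1]))
c=(a+b)/2; y=np.arctan2(*(a-b)[1::-1])
if np.hypot(c[0]-.434,c[1]+.254)>.01 or abs(y-.193)>.06: raise SystemExit("disagree")
set_gripper(.06,20)
move_ptp([c[0],c[1],.14],ori(y)); f0=read_wrist_force()
servo_line([c[0],c[1],.063-.0187],max_speed=.08); print("z",read_tool_pos(),read_wrist_force()-f0)
set_gripper(0,40); print("w",read_gripper_width(),read_grasp_force(),read_wrist_force()-f0,read_tool_pos())
np.save("grip.npy",[*read_tool_pos(),y])
servo_line([c[0],c[1],.063-.0187+.045],max_speed=.08); sleep(.3);print(read_wrist_force()-f0,read_torque(),read_gripper_width(),read_clock())
E
```

```text
[ 0.50689903 -0.24044598  0.076     ] [ 0.36158667 -0.26871572  0.076     ] 0.14803669292251345 w 0.016689203289576987 c [ 0.43424285 -0.25458085  0.076     ] yaw 0.19214454461693303
z [ 0.43465089 -0.25494329  0.04487854] [-0.61663651  0.02987703 -0.75384985]
w 0.01546985442112594 40.00005125999451 [-0.2799059   0.38258912 -0.10734816] [ 0.43426549 -0.25457848  0.04432314]
[-1.24981913  0.36939672 -2.46976525] [0.05222996 0.00653033 0.02964303] 0.015781809868436393 7.6333
```

```bash
cat >> h.py <<'E'
EY=-.046
def tcp_for_tip(tip,y=EY,off=0.): # TCP for a wanted hook tip
    return [tip[0]-.115*np.cos(y),tip[1]-.115*np.sin(y),tip[2]-.072-.0187]
E
python3 - <<'E'
from h import *; from rig import *; import pickle
e=np.array([.594,-.026,.2525])
p=read_tool_pos(); servo_line([p[0]-.03,p[1],.19],max_speed=.15)
move_ptp(tcp_for_tip(e+[-.07,.0,.03]),ori(EY))
servo_line(tcp_for_tip(e+[0,0,.03]),max_speed=.08); sleep(.3)
t,s=get_image("top"),get_image("scene"); pickle.dump((t,s),open("im2.pkl","wb"))
print(read_tool_pos(),tcp_for_tip(e+[0,0,.03]),read_wrist_force(),read_clock())
pt,ps=proj(t,e),proj(s,e); tt,ts=proj(t,e+[0,0,.03]),proj(s,e+[0,0,.03]); print(pt,ps,tt,ts)
A=cv2.resize(t["frame"][140:190,265:315],(400,400),interpolation=cv2.INTER_CUBIC)
B=cv2.resize(s["frame"][185:235,225:275],(400,400),interpolation=cv2.INTER_CUBIC)
cv2.imwrite("pics/hook1.png",np.hstack([A,B])[:,:,::-1])
E
```

```text
[ 0.47904952 -0.02070955  0.19185808] [np.float64(0.4791216485470365), np.float64(-0.020711865409295423), np.float64(0.19179999999999997)] [ 0.21975543 -0.49628961 -1.31343544] 10.8333
[290.5405017  165.20028702] [248.4474864  220.64476641] [290.76650053 162.27741179] [247.65143027 212.66396609]
```

View pics/hook1.png

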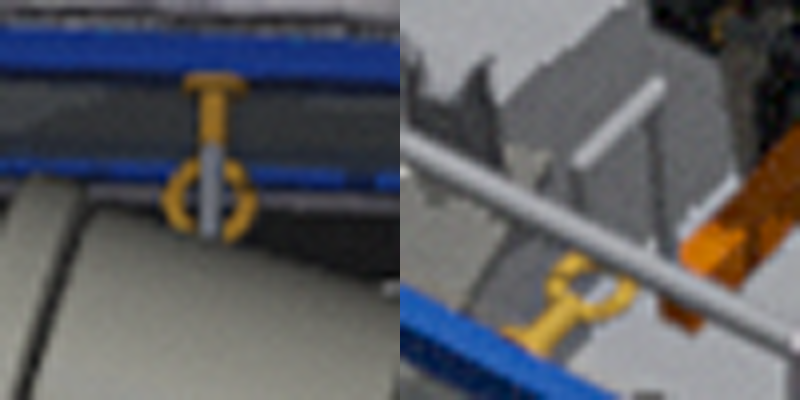

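Left (top view): ring centre at (291.1,165.25), with the bar end centred on it sideways but about 0.7 px (1.7 mm) short. The scene view agrees on the shortfall. I'll shift +1.7 mm in x and lower with a force guard.

```bash
cat >> h.py <<'E'
import rig
def wf(n=8):
    v=[]
    for _ in range(n): v.append(rig.read_wrist_force()); rig.sleep(.02)
    return np.mean(v,0)
E
python3 - <<'E'
from h import *; from rig import *; import pickle
e=np.array([.5957,-.026,.2525])
servo_line(tcp_for_tip(e+[0,0,.025]),max_speed=.05); sleep(.3)
f0=wf(15); np.save("f0.npy",f0); print(f0,np.std([read_wrist_force() for _ in range(3)],0))
ok=True
for dz in (.012,.008,.004,.001,-.002,-.005,-.008,-.011,-.014):
    servo_line(tcp_for_tip(e+[0,0,dz]),max_speed=.03); f=wf(5)-f0; print(dz,f.round(2))
    if np.linalg.norm(f)>2.0: ok=False;break
t,s=get_image("top"),get_image("scene"); pickle.dump((t,s),open("im3.pkl","wb"))
print(ok,read_tool_pos(),read_clock())
A=cv2.resize(t["frame"][140:190,265:315],(400,400),interpolation=cv2.INTER_CUBIC)
B=cv2.resize(s["frame"][185:235,225:275],(400,400),interpolation=cv2.INTER_CUBIC)
cv2.imwrite("pics/hook2.png",np.hstack([A,B])[:,:,::-1])
E
```

```text
[ 0.09335244 -0.11449577 -1.91227348] [0. 0. 0.]
0.012 [-0.5  -0.05  0.05]
0.008 [-0.08  0.02  0.2 ]
0.004 [-0.27 -0.24 -0.12]
0.001 [-0.31 -0.15 -0.02]
-0.002 [-0.06  0.14  0.04]
-0.005 [ 0.02 -0.02 -0.1 ]
-0.008 [-0.36 -0.31  0.56]
-0.011 [ 0.13  0.07 -0.12]
-0.014 [-0.09  0.13  0.45]
True [ 0.48085237 -0.02073103  0.14784826] 15.1417
```

View pics/hook2.png

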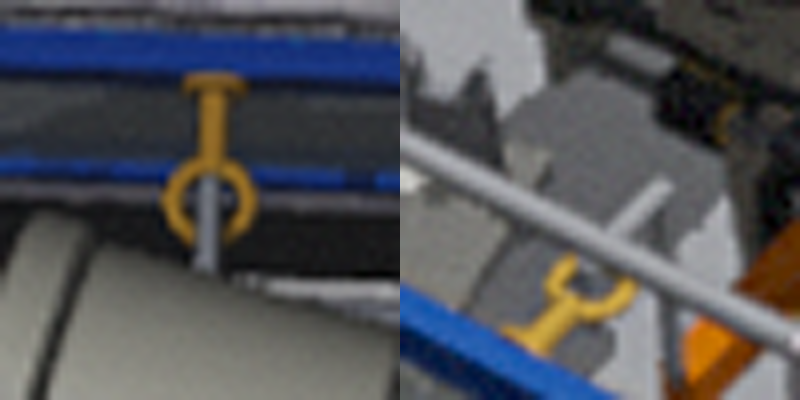

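The ring has not moved, the forces are nil and the prong sits in the ring, with the bar end at (207,177) in the crop as predicted. I'll tighten the grip and pull down, feeling for the seal.

```bash
python3 - <<'E'
from h import *; from rig import *
f0=np.load("f0.npy"); e=np.array([.5957,-.026,.2525]); w0=read_torque()
set_gripper(0,60); sleep(.2); print(read_grasp_force(),(wf(5)-f0).round(2))
log=[];dz=-.014;stop=False
while dz>-.082:
    dz-=.004; servo_line(tcp_for_tip(e+[0,0,dz]),max_speed=.04); f=read_wrist_force()-f0; log.append((round(dz,4),*f.round(1)))
    if f[2]>7 or abs(f[0])>6 or abs(f[1])>6: stop=True;break
print(log,stop,read_clock(),(wf(5)-f0).round(2),read_torque()-w0)
E
```

```text
59.999306201934814 [-0.52  0.28 -0.14]
[(-0.018, np.float64(-1.1), np.float64(-0.4), np.float64(-0.3)), (-0.022, np.float64(1.8), np.float64(0.0), np.float64(2.2)), (-0.026, np.float64(0.7), np.float64(-0.2), np.float64(3.1)), (-0.03, np.float64(0.3), np.float64(-0.7), np.float64(2.0)), (-0.034, np.float64(0.8), np.float64(-0.3), np.float64(2.0)), (-0.038, np.float64(0.4), np.float64(-0.4), np.float64(1.7)), (-0.042, np.float64(0.5), np.float64(-0.3), np.float64(1.6)), (-0.046, np.float64(1.0), np.float64(0.8), np.float64(2.0)), (-0.05, np.float64(-0.2), np.float64(-0.8), np.float64(2.0)), (-0.054, np.float64(0.8), np.float64(0.4), np.float64(3.0)), (-0.058, np.float64(0.6), np.float64(0.6), np.float64(2.6)), (-0.062, np.float64(-0.2), np.float64(0.5), np.float64(1.6)), (-0.066, np.float64(-0.3), np.float64(0.4), np.float64(2.0)), (-0.07, np.float64(-0.5), np.float64(0.4), np.float64(2.7)), (-0.074, np.float64(-0.1), np.float64(0.4), np.float64(1.3)), (-0.078, np.float64(-0.1), np.float64(-1.4), np.float64(2.0)), (-0.082, np.float64(-0.3), np.float64(-0.1), np.float64(1.7))] False 19.8917 [-0.12 -0.12  1.56] [ 0.08805689 -0.21615684 -0.04983008]
```

The screen slides at about 2 N. Now fine steps to the seal.

```bash
python3 - <<'E'
from h import *; from rig import *; import pickle
f0=np.load("f0.npy"); e=np.array([.5957,-.026,.2525])
log=[];dz=-.082;F=0
while dz>-.145:
    dz-=.0008 if F<5 else .0003
    servo_line(tcp_for_tip(e+[0,0,dz]),max_speed=.03); f=wf(3 if F<3.3 else 6)-f0; F=f[2]
    log.append((round(dz,4),*f.round(1).tolist()))
    if F>11.3 or abs(f[0])>6 or abs(f[1])>6: break
print(log[::6],log[-16:]); sleep(.4); print((wf(10)-f0).round(2),read_tool_pos(),read_torque(),read_clock())
np.save("dz.npy",dz)
t,s=get_image("top"),get_image("scene"); pickle.dump((t,s),open("im4.pkl","wb"))
A=cv2.resize(t["frame"][135:195,260:320],(400,400),interpolation=cv2.INTER_CUBIC)
B=cv2.resize(s["frame"][190:290,190:290],(400,400),interpolation=cv2.INTER_CUBIC)
cv2.imwrite("pics/down.png",np.hstack([A,B])[:,:,::-1])
E
```

```text
[(-0.0828, -0.3, -0.7, 2.7), (-0.0876, 0.6, 0.4, 3.0), (-0.0924, -0.2, 0.1, 3.3), (-0.0972, 0.2, -0.2, 3.2), (-0.102, -0.5, 0.6, 3.2), (-0.1068, 0.6, 0.4, 3.7), (-0.1116, 0.4, -0.1, 2.8), (-0.1164, -0.1, -0.3, 2.8), (-0.1212, 0.1, 0.4, 3.3), (-0.1245, 0.8, 0.2, 7.4), (-0.1263, 1.0, 0.4, 9.4), (-0.1281, 1.6, 0.6, 10.6)] [(-0.1242, 0.8, 0.5, 7.1), (-0.1245, 0.8, 0.2, 7.4), (-0.1248, 0.4, 0.5, 8.1), (-0.1251, -0.0, 0.2, 8.1), (-0.1254, -0.1, 0.2, 8.7), (-0.1257, -0.0, 0.1, 9.3), (-0.126, 0.1, 1.1, 9.3), (-0.1263, 1.0, 0.4, 9.4), (-0.1266, 0.3, 0.6, 10.0), (-0.1269, 0.4, 0.6, 10.0), (-0.1272, 1.1, 0.6, 10.5), (-0.1275, 0.8, 0.5, 10.4), (-0.1278, 1.4, 0.8, 10.3), (-0.1281, 1.6, 0.6, 10.6), (-0.1284, 1.5, 0.7, 10.9), (-0.1287, 1.7, 0.8, 11.3)]
[ 1.72  0.68 11.4 ] [ 0.48334438 -0.02126819  0.03477331] [ 0.00721148 -1.17945849  0.08018568] 42.9417
```

View pics/down.png

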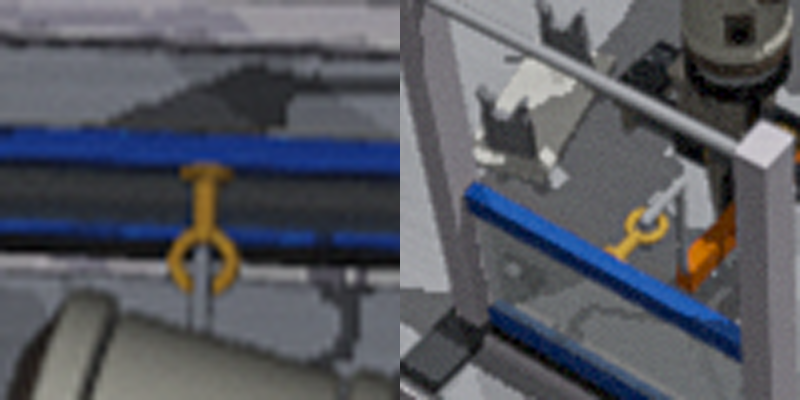

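The screen is down with 11.4 N on the eye, ring at about (640,222) in the crop, and the hook is still in it. About 24 s remain, so I unhook straight up and retreat.

```bash
python3 - <<'E'
from h import *; from rig import *; import pickle
f0=np.load("f0.npy"); p=np.array(read_tool_pos()); ok=True; p[1]=-.0207
for dz in (.006,.012,.018,.024,.032,.045):
    servo_line([p[0],p[1],p[2]+dz],ori=ori(EY),max_speed=.07); f=read_wrist_force()-f0; print(dz,f.round(1))
    if f[2]<-4 or np.hypot(f[0],f[1])>5: ok=False;break
print(ok,read_clock())
if ok:
    servo_line([p[0]-.08,p[1],p[2]+.06],max_speed=.15)
    s=get_image("scene"); t=get_image("top"); pickle.dump((t,s),open("im5.pkl","wb")); 
    A=cv2.resize(t["frame"][130:220,250:340],(400,400),interpolation=cv2.INTER_CUBIC)
    B=cv2.resize(s["frame"][170:290,190:310],(400,400),interpolation=cv2.INTER_CUBIC)
    cv2.imwrite("pics/off.png",np.hstack([A,B])[:,:,::-1]); print(read_clock(),read_tool_pos())
E
```

```text
0.006 [-0.5  0.2  0.3]
0.012 [ 0.2  0.6 -0.6]
0.018 [-1.8  0.3  0.8]
0.024 [ 0.1 -0.9  0.4]
0.032 [-0.4 -0.2 -0.4]
0.045 [ 0.3  1.  -0.3]
True 44.6583
45.45 [ 0.4040236  -0.0208461   0.09481325]
```

View pics/off.png

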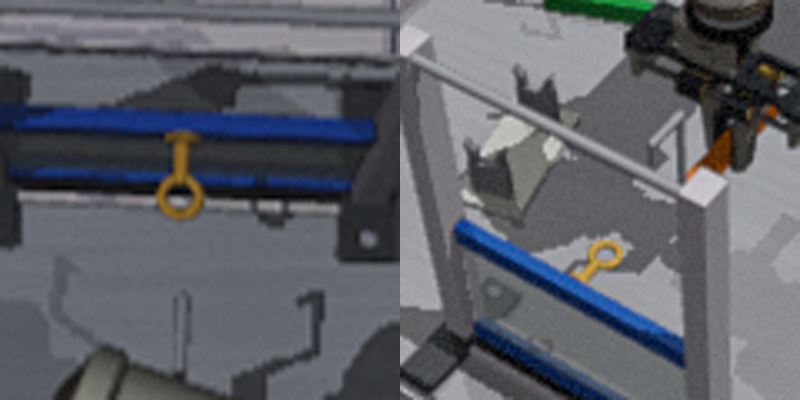

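The hook is clear (bar end at about (182,292) in the left crop) and the screen stays down. Now back to the rack.

```bash
python3 - <<'E'
from h import *; from rig import *; import pickle
f0=np.load("f0.npy"); gx,gy,gz,y=np.load("grip.npy"); p=read_tool_pos()
servo_line([p[0],p[1],.17],max_speed=.2)
move_ptp([gx,gy,.15],ori(y)); servo_line([gx,gy,gz+.04],max_speed=.15); sleep(.2)
b=wf(4)
for dz in (.03,.02,.014,.010,.007,.005,.0035,.002,.001):
    servo_line([gx,gy,gz+dz],max_speed=.06); f=wf(3)-b; print(dz,f.round(1))
    if np.linalg.norm(f)>5: break
print(read_clock(),read_tool_pos()-np.array([gx,gy,gz]))
t,s=get_image("top"),get_image("scene"); pickle.dump((t,s),open("im6.pkl","wb"))
E
```

```text
0.03 [0.5 0.4 0.7]
0.02 [0.3 0.2 0.8]
0.014 [ 0.7 -0.   0.6]
0.01 [ 0.5 -0.1  0.4]
0.007 [ 0.3 -0.6  0.5]
0.005 [ 0.7 -0.1  0.4]
0.0035 [0.3 0.3 0.5]
0.002 [-0.1 -0.2  0.7]
0.001 [ 0.2 -0.4  0.5]
50.6083 [-2.24391531e-05  6.87733656e-06  9.68460996e-04]
```

No snag. Release, back off and check.

```bash
python3 - <<'E'
from h import *; from rig import *; import pickle
gx,gy,gz,y=np.load("grip.npy")
servo_line([gx,gy,gz],max_speed=.05); set_gripper(.05); sleep(.2)
servo_line([gx,gy,.14],max_speed=.1)
u=np.array([np.cos(y),np.sin(y)])
servo_line([*(np.array([.434,-.254])-.02*u),.2],max_speed=.15); sleep(.2)
w=get_image("wrist"); t=get_image("top"); s=get_image("scene")
H=hsv(w); m=(H[...,0]>=5)&(H[...,0]<=24)&(H[...,1]>140)&(H[...,2]>60)
st,c,l=max(blobs(m,60),key=lambda b:b[0][4]); print("handle",st,c,"was [273,151,16,136]",read_clock(),read_wrist_force())
A=cv2.resize(w["frame"],(400,300)); B=cv2.resize(s["frame"][150:285,150:330],(400,300),interpolation=cv2.INTER_CUBIC)
cv2.imwrite("pics/end.png",np.hstack([A,B])[:,:,::-1])
E
```

```text
handle [272, 152, 16, 137, 1932] [279.5, 218.6] was [273,151,16,136] 53.85 [ 0.18950418 -0.55468064 -0.58375803]
```

View pics/end.png

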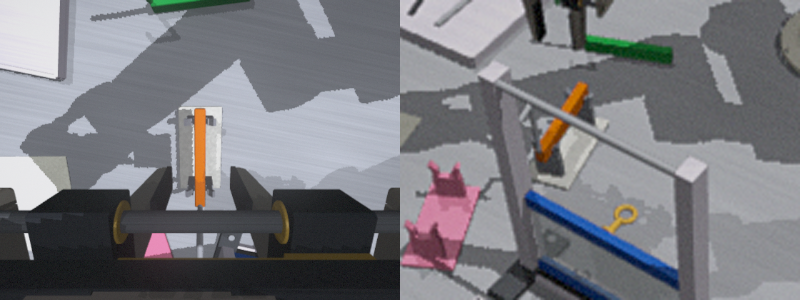

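The handle is back in its slots to within about 1 px of its first place, at (279.5,218.6) in the wrist picture. The screen is down and the gripper is clear, so I'm handing in.

```bash
python3 -c "
from rig import *
print(hand_in(),read_clock())"
```

```text
the job is handed in; nothing more can be done
the job is handed in; nothing more can be done
```

I pulled the screen down onto its seal with 11.4 N on the eye, then unhooked the pole, laid it back in its white rack and handed the job in at about 54 s; no verdict came back.

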